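# Raise the copy-stand camera one notch and push the book set under it

## Task

The camera head hangs too low on its ratchet column for the thick red book set. Raise the head (it has an orange handle) until its pawl catches on the next tooth, the yellow one (not the one above it), and leave it hanging there, then push the book set under the camera until its far face is flat against the back stop, about centred on the white outline. Leave the bottle, the tape roll and the picture book where they are.

Things in the scene. Friction and masses are not known exactly. Their poses are not given: they have to be found in the camera images.
- stand: Fixed copy stand. Origin at table level under the middle of its back stop's near face; x = push direction (towards stop and column), y left, z up. Grey bed, top 8 mm above the table, x -330 to +90, y +-110 mm. Stop: strip 160 mm long along y, top 42 mm above table. White outline on the bed x -172 to 0, y +-60 mm: the seated book set's centre is at x -85, y 0 mm.
- yellow_tooth (a point): Top of the yellow ratchet tooth, third from below of four (30 mm apart) on the far (+x) face of the aluminium column (30 x 40 mm, 251 mm tall, at stand x 25 to 55 mm), 117 mm above the table. The teeth are 40 mm wide, grey but for this one, and seen from the far side.
- head (a joint): Height of the camera head, m, up positive. Its red pawl lets it rise and stops it falling: it hangs at -0.030, 0 (second tooth from below; start), 0.030 (yellow tooth, wanted) or 0.060. To catch, lift 3 mm or more past the value, then let it down; it cannot be lowered past a tooth. It weighs about 5 N; lifting takes 5 to 10 N.
- hood (a point): Centre of the underside of the lens hood (36 mm across) of the white camera head, stand x -38 mm, 66 mm + joint head above the table: too low for the book set at the start, 16 mm clear on the yellow one. The housing above (84 mm wide, stand x -60 to -15 mm) spans 20 to 60 mm over this point.
- handle (a point): Middle of the head's orange handle: level round bar, 10 mm diameter, 92 mm long along the stand's y, stand x -100 mm, 156 mm + joint head above the table. Arms slope from its ends down and back to the housing; between them the air is free below the bar and 40 mm behind it. Hook it from below with tilted fingers or pinch it from above.
- boxset_mid (a point): Centre of the red slipcased book set: 170 (its x) x 115 (its y) x 72 mm high, about 0.8 kg, standing on the bed in front of the stop (top 80 mm above the table), coloured spines on its near (-x) face, x roughly towards the stop. Too wide to grasp: push its near face; it drags with 3 to 8 N.
- bottle_mid (a point): Middle of an upright water bottle, 62 mm diameter, 200 mm tall, on the left (+y) of the stand. Leave alone.
- tape_mid (a point): Middle of a lying tape roll, 90 mm diameter, 45 mm high, on the right (-y) of the stand. Leave alone.
- picturebook_mid (a point): Middle of a lying picture book, 150 x 110 x 28 mm, on the right (-y) of the stand. Leave alone.
Things that resemble listed ones, but are neither listed nor needed, are in the scene too. Leave any brown, grey or pink look-alike of the part that bears boxset_mid alone.

How it is judged:
By the outcome, as a careful person would: the job done as asked, in the order asked, and still so for the second after the job is handed in, with the robot touching nothing.
It also fails if it takes over 58 s, if anything falls off the work surface, if the arm or the gripper's body presses on something with over 40 N, if the wrist force passes 120 N, or if a joint passes its speed limit or range.

## Robot

A 6-joint arm with a two-finger parallel gripper is mounted at the origin on the work surface. World frame = base frame: x ahead of the robot, y to its left, z up, the work surface at z = 0. Lengths are in m, angles in rad, forces in N, time in s.
With the tool pointing down it reaches from about 0.35 to 0.975 m from the base axis. Payload 17.4 kg.
Tool frame: the origin (TCP) lies on the centre line of the jaws, within the pads' length; the fingertips stand 22 mm ahead of it and the grasp point (between the pads) lies 3 mm ahead of it; z points along the fingers, x is the direction in which the jaws open and shut, and the axes are right-handed (so a half turn about z gives the same grasp; the last joint's range is limited). The gripper opens to 85 mm and grips with 20 to 120 N. Pads are 22 mm wide; open, the fingers measure 114 mm over their backs; the gripper's body (76 mm by 85 mm) begins 54 mm behind the grasp point. The pads swing forward as they close: fully open they stand 13 mm farther back than shut.
Start: joints at [1.302, 0.116, 1.442, -0, 1.584, -0.038], TCP at [0.154, 0.657, 0.253] pointing down, gripper open.
Joint ranges: [-2.83, 2.83], [-0.83, 2.19], [0.07, 2.5], [-1.14, 4.28], [0.01, 3], [-2.97, 2.97]. Speed limits (rad/s): [1.89, 1.89, 2.22, 3.14, 3.14, 3.14].

## Interface

Orientations are given as a 3x3 rotation matrix whose columns are the frame's x, y, z axes.
In Python, from bench import readout, optics, ticket gives the robot as it stands.
- The arm moves only by the tool step_arm, never from a script. Its argument "deltas" is a list of rows, each a list of 7 numbers: the shift along the tool's x, y, z in m, then the turn, a rotation vector about the tool's x, y, z in degrees, then the opening, from -1 (shut) to 1 (fully open), so that 0 is half open. A call has 1 to 12 rows; each row shifts and turns the commanded pose from where the row before left it, along the tool's axes as they then stand; what a row does not reach is not made up. A row lasts 1/10 s, in which the tool goes at most 50 mm and 8.59 degrees, less where a joint would pass 70% of its speed; a pose out of reach is approached as far as the arm can. A call with a gripper value outside its range is refused whole. The fingers move at their own pace and stop on an object; the grip force is fixed at half the most. Time passes only in rows, so rows that do not move let the fingers close. It gives the time, the measured TCP pose, the force and the opening at its end, in the units of the state.
- readout.get_obs(): the state, without advancing time (a new reading comes with each control period).
- optics.snapshot(name): name is "scene" or "top" or "wrist"; returns (picture, depth): 480x640x3 uint8, red, green, blue; 480x640 float32, m along the optical axis (not along the pixel's ray), 0 where there is no reading.
- optics.calibration(name): a dict with "camera_matrix" (3x3 intrinsics, pixels), "rvec" (rotation vector, rad) and "tvec" (3), from world to camera coordinates, as OpenCV has them. Camera axes: x right, y down, z forward; pixel columns grow to the right and rows downward; lengths in m; the calibration is good to about 2 mm. A picture is of the moment at which its call begins: read the wrist's pose just before it. calibration takes no time and is no camera call; for the wrist camera it gives the pose at the moment of the call.
- ticket.finish_job(): hands the job in, once; it reports no verdict.
Trained networks look in the newest picture that a camera, given by its name, has taken for a name from the list of things; names that differ only in an ending like _2 or _b are one class to them, and where a whole thing is asked for, a point or a joint stands for the part that bears it (a point fixed in the world has none). Each returns a list of dicts, best first, with "confidence" (0 to 1); they miss things now and then, are a little off and sometimes report something else, mostly with a low value. They report only what shows in the picture. A call takes as long as a camera call. They do not tell look-alikes from the thing itself.
- optics.outline_of(camera, target): "region" (480x640 bool, what is visible of it) and "centre" ([column, row] in pixels, amid what is visible of it).
The state is a dict: "t": time; "joints": joint angles; "qvel": joint speeds; "joint_efforts": joint torques, N m; "tool_pos": TCP position; "tool_rot": TCP orientation; "contact_force": force on the tool from outside, world axes, zero at the start; "wrist_torque": the same for the moment, N m; "opening": finger opening in m.
Only numpy, scipy, OpenCV 4.12 (cv2) and the standard library are available. Lean on these libraries where they do the work, as an engineer would, in place of code of your own. Each camera call takes 0.05 s, during which the arm holds its last target. There are 200 camera calls.

## Working session

There is one attempt and no reset: what is moved stays moved. The work goes in short steps, Python scripts to look and compute and a tool call to move; the robot and the scene stay as the last step left them, time stands still between calls to the robot, and variables do not carry over. Pictures are saved under pics/ and viewed, about 8 in all and at most 12, crops included, and the job is handed in when it is done.

Besides the shell and the picture viewer there is one more tool, called after "Emit:" as name(argument=value, ...) on one line, values as JSON. step_arm: Moves the arm, as the interface text tells. Its arguments: {"type":"object","properties":{"deltas":{"type":"array","items":{"type":"array","items":{"type":"number"}}}},"required":["deltas"]}

```bash
mkdir -p pics; cat > h.py <<'E'
import numpy as np, cv2
from bench import readout, optics, ticket
def cal(n):
    c=optics.calibration(n);R=cv2.Rodrigues(np.array(c["rvec"],float))[0]
    return np.array(c["camera_matrix"]),R,np.array(c["tvec"],float).ravel()
def cloud(n,d):
    K,R,t=cal(n);v,u=np.mgrid[:480,:640]
    p=np.stack([(u-K[0,2])/K[0,0]*d,(v-K[1,2])/K[1,1]*d,d],-1)
    return (p-t)@R
def save(im,f): cv2.imwrite('pics/'+f,cv2.cvtColor(im,cv2.COLOR_RGB2BGR))
E
python3 - <<'E'
from h import *
np.set_printoptions(precision=4,suppress=True)
ims=[]
for n in ("scene","top"):
    im,d=optics.snapshot(n);save(im,n+'0.png');P=cloud(n,d);np.savez(n+'0.npz',im=im,d=d,P=P)
    for t in ("boxset_mid","head","handle","hood","stand","bottle_mid","tape_mid","picturebook_mid"):
        for r in optics.outline_of(n,t)[:3]:
            m=r["region"]&(d>0); q=P[m]
            if len(q): print(n,t,round(r["confidence"],2),np.round(r["centre"]),m.sum(),np.median(q,0),np.percentile(q,2,axis=0),np.percentile(q,98,axis=0))
print(readout.get_obs())
E
```

```text
scene boxset_mid 0.9 [187. 225.] 4271 [ 0.4308 -0.2945  0.0701] [ 0.3315 -0.3909  0.    ] [ 0.5046 -0.2085  0.0753]
scene boxset_mid 0.79 [335. 273.] 3448 [0.573  0.0551 0.0794] [ 0.4836 -0.0053  0.0462] [0.6522 0.1112 0.0835]
scene boxset_mid 0.74 [451. 246.] 4034 [0.4958 0.3187 0.0706] [0.3825 0.2575 0.0014] [0.5567 0.384  0.0753]
scene head 0.86 [342. 313.] 1665 [0.715  0.0549 0.1275] [0.6084 0.0087 0.0098] [0.8321 0.1077 0.2379]
scene handle 0.75 [337. 310.] 1268 [0.7212 0.0593 0.1279] [0.6542 0.0094 0.0942] [0.8344 0.1076 0.1609]
scene hood 0.55 [349. 320.] 1545 [0.7164 0.0587 0.1276] [0.6454 0.0092 0.0395] [0.8317 0.1076 0.1611]
scene stand 0.96 [340. 346.] 13389 [0.7459 0.0606 0.0088] [ 0.4537 -0.0495  0.0039] [0.8411 0.1707 0.2503]
scene bottle_mid 0.83 [433. 323.] 1848 [0.7137 0.2408 0.1186] [0.6829 0.2167 0.0048] [0.7275 0.2741 0.1998]
scene tape_mid 0.74 [261. 246.] 1318 [ 0.4764 -0.1159  0.0421] [ 0.4226 -0.1569 -0.0006] [ 0.5056 -0.0743  0.0479]
scene picturebook_mid 0.76 [236. 330.] 3661 [ 0.6825 -0.1516  0.0279] [ 0.5993 -0.2065  0.0022] [ 0.7453 -0.0982  0.0318]
top b
[... 908 characters left out ...]
  0.0144] [ 0.5033 -0.0709  0.0488]
top picturebook_mid 0.78 [382. 190.] 2471 [ 0.669  -0.149   0.0285] [ 0.5976 -0.2042  0.0078] [ 0.7437 -0.0955  0.0331]
{'t': 0.9, 'joints': array([ 1.3022,  0.116 ,  1.4416, -0.    ,  1.584 , -0.0378]), 'qvel': array([-0.0001,  0.0009, -0.0008,  0.0004,  0.0016,  0.0011]), 'joint_efforts': array([  0.003 , -73.1752, -63.2642,   0.0001,   0.0006,   0.    ]), 'tool_pos': array([0.1544, 0.6571, 0.2533]), 'tool_rot': array([[ 0.2288,  0.9735,  0.    ],
       [ 0.9735, -0.2288, -0.    ],
       [-0.    ,  0.    , -1.    ]]), 'contact_force': array([-0.4233,  0.3383,  0.4025]), 'wrist_torque': array([-0.0077,  0.033 , -0.0337]), 'opening': 0.08592949661304589}
```

View pics/scene0.png

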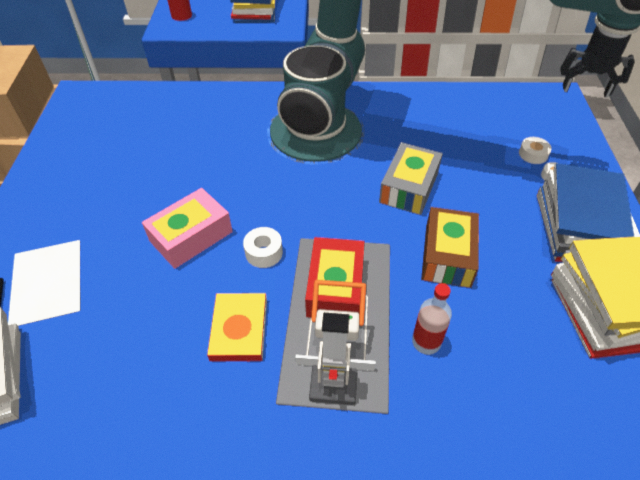

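View pics/top0.png

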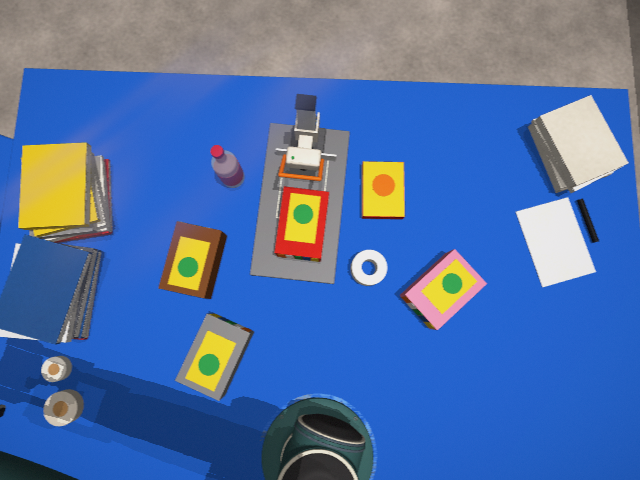

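The red set is at scene (335,273) and top (302,222), on the grey bed. The look-alikes are brown (451,246), grey (412,178) and pink (187,225) in the scene view. Only the red one fits the description. Next I fit the stand, book set and handle, and confirm it in a crop.

```bash
python3 - <<'E'
from h import *
np.set_printoptions(precision=4,suppress=True)
A={n:np.load(n+'0.npz') for n in("scene","top")}
def rect(q):
    (c,s,a)=cv2.minAreaRect((q[:,:2]*1000).astype(np.float32)); return np.round(c,1),np.round(s,1),round(a,2)
for n,a in A.items():
    im,P,d=a['im'],a['P'],a['d'];hsv=cv2.cvtColor(im,cv2.COLOR_RGB2HSV);H,S,V=[hsv[...,i].astype(int) for i in range(3)]
    x,y,z=[P[...,i] for i in range(3)]
    R=(d>0)&(x>.40)&(x<.9)&(y>-.09)&(y<.21)
    bed=R&(S<60)&(abs(z-.008)<.006)
    bed=cv2.morphologyEx(bed.astype(np.uint8),cv2.MORPH_OPEN,np.ones((3,3)))>0
    print(n,'bed',bed.sum(),rect(P[bed]))
    box=R&(S>120)&(abs(z-.08)<.006)&((H<70)|(H>170))&(x<.68)
    box=cv2.morphologyEx(box.astype(np.uint8),cv2.MORPH_OPEN,np.ones((3,3)))>0
    print('box',box.sum(),rect(P[box]),np.median(z[box]))
    han=R&(H>5)&(H<18)&(S>150)&(z>.145)
    q=P[han];print('handle',len(q),rect(q),q.min(0),q.max(0))
    # bar only
    col=R&(z>.235)&(z<.262); 
    if col.sum(): print('coltop',col.sum(),rect(P[col]),np.median(P[col],0))
im=A['scene']['im'][200:420,260:420];im2=A['top']['im'][80:300,230:390]
save(cv2.resize(np.hstack([im,im2]),None,fx=2.5,fy=2.5,interpolation=cv2.INTER_CUBIC),'crop.png')
E
```

```text
scene bed 8503 (array([635.6,  61.9]), array([218.1, 421.9]), 85.59)
box 2990 (array([563.8,  54.7]), array([115., 174.]), 84.29) 0.07967133566086795
handle 330 (array([664.6,  60.1]), array([100.1,  30.4]), 84.91) [0.6472 0.0107 0.1453] [0.6838 0.1098 0.1634]
coltop 563 (array([795.2,  50. ]), array([43.8, 35.4]), 85.59) [0.7987 0.0496 0.2502]
top bed 7001 (array([638.3,  64.5]), array([217.6, 418.4]), 85.57)
box 3087 (array([566.6,  57.4]), array([113.9, 170.8]), 84.66) 0.08037717728942137
handle 221 (array([667.1,  62. ]), array([99.6, 32.1]), 83.79) [0.6498 0.0126 0.1451] [0.6883 0.1125 0.1652]
coltop 336 (array([797.5,  52.9]), array([44. , 35.5]), 84.52) [0.7951 0.0524 0.2509]
```

View pics/crop.png

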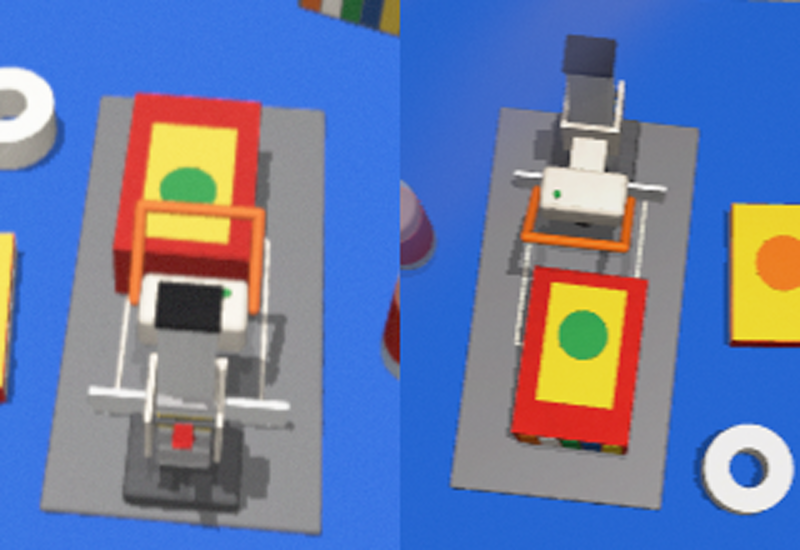

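The crop shows the red set, coloured spines nearest, sitting on the bed just short of the head. The stand origin is at about (0.7566, 0.0540) with yaw -4.4°. The column top fits this to within 1 mm. The handle bar is at (0.657, 0.062, 0.156). The set is at stand x -191, y -13 mm and about -1° off.

I'll swing over along an arc first.

Emit:
step_arm(deltas=[[0,0.049,-0.006,0,0,4.2,0.2],[0,0.049,-0.006,0,0,4.2,0.2],[0,0.049,-0.006,0,0,4.2,0.2],[0,0.049,-0.006,0,0,4.2,0.2],[0,0.049,-0.006,0,0,4.2,0.2],[0,0.049,-0.006,0,0,4.2,0.2],[0,0.049,-0.006,0,0,4.2,0.2],[0,0.049,-0.006,0,0,4.2,0.2],[0,0.049,0,0,0,4.2,0.2],[0,0.049,0,0,0,4.2,0.2],[0,0.049,0,0,0,4.2,0.2],[0,0.049,0,0,0,4.2,0.2]])

```text
t: 2.1
tool_pos: [0.6142, 0.3181, 0.3012]
tool_rot: [[0.897, 0.442, -0.0], [0.442, -0.897, -0.0], [-0.0, -0.0, -1.0]]
contact_force: [0.0, -0.2, 0.4]
opening: 0.0513
```

Emit:
step_arm(deltas=[[0,0.049,0,0,0,6.4,0],[0,0.049,0,0,0,6.4,0],[0,0.049,0,0,0,6.4,0],[0,0.049,0,0,0,6.4,0],[0,0,0,0,0,5.2,0],[0,0,0,0,0,0,0]])

```text
t: 2.7
tool_pos: [0.6695, 0.1324, 0.3014]
tool_rot: [[0.997, -0.081, 0.0], [-0.081, -0.997, 0.0], [0.0, -0.0, -1.0]]
contact_force: [-0.2, -0.0, -0.8]
opening: 0.0428
```

Emit:
step_arm(deltas=[[-0.0034,0.0356,0.02,0,0,0,0],[-0.0034,0.0356,0.02,0,0,0,0],[0,0,0.04,0,0,0,0],[0,0,0,0,0,0,0],[0,0,0,0,0,0,0]])

```text
t: 3.2
tool_pos: [0.6569, 0.0642, 0.2219]
tool_rot: [[0.997, -0.074, -0.001], [-0.074, -0.997, 0.0], [-0.001, -0.0, -1.0]]
contact_force: [0.1, 0.2, 1.1]
opening: 0.043
```

```bash
python3 - <<'E'
from h import *
np.set_printoptions(precision=4,suppress=True)
o=readout.get_obs();print(o['tool_pos'])
im,d=optics.snapshot('wrist');P=cloud('wrist',d)
hsv=cv2.cvtColor(im,cv2.COLOR_RGB2HSV);H,S=hsv[...,0].astype(int),hsv[...,1]
m=(H>5)&(H<18)&(S>150)&(P[...,2]>.14)&(d>0)
q=P[m];print(len(q));
if len(q):
    T=(q-[.7566,.0540,0])@np.array([[np.cos(-.0771),-np.sin(-.0771),0],[np.sin(-.0771),np.cos(-.0771),0],[0,0,1]])
    b=T[abs(T[:,1])<.03];print(np.percentile(b,[1,50,99],axis=0),T.min(0),T.max(0))
save(im,'w1.png')
E
```

```text
[0.6569 0.0642 0.2219]
5303
[[-0.1046 -0.0293  0.1577]
 [-0.0996  0.0025  0.1609]
 [-0.0786  0.0294  0.2752]] [-0.1213 -0.0491  0.14  ] [-0.0388  0.0516  0.281 ]
```

View pics/w1.png

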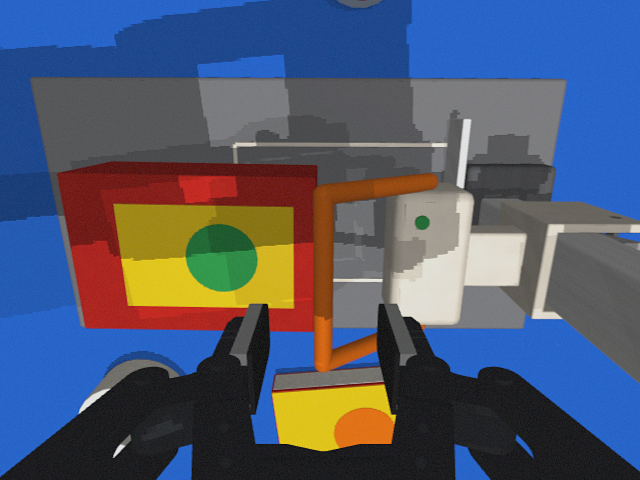

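The wrist picture shows the bar (column 323) midway between the fingers (257 to 390), measured at stand x -99.6 mm with its top at 161 mm, as predicted. I'll descend and pinch.

Emit:
step_arm(deltas=[[0,0,0.03,0,0,0,0],[0,0,0.025,0,0,0,0],[0,0,0.009,0,0,0,0],[0,0,0,0,0,0,0],[0,0,0,0,0,0,-1],[0,0,0,0,0,0,-1],[0,0,0,0,0,0,-1],[0,0,0,0,0,0,-1],[0,0,0,0,0,0,-1]])

```text
t: 4.15
tool_pos: [0.6568, 0.0634, 0.1591]
tool_rot: [[0.997, -0.077, 0.0], [-0.077, -0.997, 0.0], [0.0, -0.0, -1.0]]
contact_force: [-9.7, 0.9, 7.6]
opening: 0.0077
```

Emit:
step_arm(deltas=[[0,0,-0.005,0,0,0,-1],[0,0,-0.005,0,0,0,-1],[0,0,-0.005,0,0,0,-1],[0,0,-0.005,0,0,0,-1],[0,0,0,0,0,0,-1]])

```text
t: 4.65
tool_pos: [0.6568, 0.0634, 0.178]
tool_rot: [[0.997, -0.077, -0.001], [-0.077, -0.997, 0.0], [-0.001, -0.0, -1.0]]
contact_force: [-6.4, 3.0, -3.8]
opening: 0.0077
```

Emit:
step_arm(deltas=[[0,0,-0.005,0,0,0,-1],[0,0,-0.005,0,0,0,-1],[0,0,-0.004,0,0,0,-1],[0,0,-0.004,0,0,0,-1],[0,0,0,0,0,0,-1],[0,0,0,0,0,0,-1]])

```text
t: 5.25
tool_pos: [0.6567, 0.0634, 0.196]
tool_rot: [[0.997, -0.077, -0.0], [-0.077, -0.997, 0.0], [-0.001, -0.0, -1.0]]
contact_force: [-7.3, 4.5, -3.5]
opening: 0.0078
```

```bash
cat >> h.py <<'E'
c,s=np.cos(-.0771),np.sin(-.0771)
RS=np.array([[c,-s,0],[s,c,0],[0,0,1]])
def stand(P): return (P-np.array([.7566,.0540,0]))@RS
def handle(n):
    im,d=optics.snapshot(n);T=stand(cloud(n,d))
    hsv=cv2.cvtColor(im,cv2.COLOR_RGB2HSV);H,S=hsv[...,0].astype(int),hsv[...,1]
    m=(H>5)&(H<18)&(S>150)&(d>0)&(T[...,2]>.12)&(T[...,2]<.25)&(abs(T[...,1])<.06)&(abs(T[...,0]+.1)<.008)
    q=T[m];return im,d,T,(len(q),np.percentile(q[:,2],[50,90,98]) if len(q) else None)
E
python3 - <<'E'
from h import *
print(readout.get_obs()['contact_force'])
for n in("scene","top"):print(n,handle(n)[3])
z=np.load('scene0.npz')
E
```

```text
[-7.30900616  4.45067073 -3.497334  ]
scene (196, array([0.19535365, 0.197955  , 0.1989891 ]))
top (121, array([0.19625521, 0.19875076, 0.20057672]))
```

Head rose about 37 mm, which is past the yellow tooth at 30 and below the next at 60. I'll ease it down, release and retreat upward.

Emit:
step_arm(deltas=[[0,0,0.003,0,0,0,-1],[0,0,0.003,0,0,0,-1],[0,0,0.001,0,0,0,-1],[0,0,0,0,0,0,-1],[0,0,0,0,0,0,0],[0,0,0,0,0,0,0],[0,0,0,0,0,0,0],[0,0,-0.03,0,0,0,0],[0,0,-0.04,0,0,0,0],[-0.04,0,-0.01,0,0,0,0],[-0.04,0,0,0,0,0,0]])

```text
t: 6.45
tool_pos: [0.5773, 0.0692, 0.2706]
tool_rot: [[0.997, -0.078, 0.003], [-0.078, -0.997, 0.0], [0.003, -0.0, -1.0]]
contact_force: [0.0, -0.2, 0.5]
opening: 0.0427
```

```bash
python3 - <<'E'
from h import *
np.set_printoptions(precision=4,suppress=True)
print(readout.get_obs()['contact_force'])
for n in("scene","top"):
    im,d,T,r=handle(n);print(n,r)
    hsv=cv2.cvtColor(im,cv2.COLOR_RGB2HSV);H,S=hsv[...,0].astype(int),hsv[...,1]
    b=(S>120)&((H<70)|(H>170))&(d>0)&(abs(T[...,2]-.08)<.006)&(T[...,0]<-.02)&(T[...,0]>-.33)&(abs(T[...,1])<.1)
    b=cv2.morphologyEx(b.astype(np.uint8),cv2.MORPH_OPEN,np.ones((3,3)))>0
    print(cv2.minAreaRect((T[b][:,:2]*1000).astype(np.float32)))
    save(im[150:470,180:500] if n=='scene' else im[60:320,180:440],n+'1.png')
E
```

```text
[ 0.0491 -0.2203  0.5205]
scene (273, array([0.1887, 0.1911, 0.1919]))
((-192.40707397460938, -13.985992431640625), (114.59442138671875, 173.55348205566406), 89.07078552246094)
top (3, array([0.1908, 0.1912, 0.1912]))
((-164.07247924804688, 2.11578369140625), (105.40631866455078, 98.1383285522461), 8.516180038452148)
```

The handle top dropped to 191 mm, exactly +30 mm, so the head hangs on the yellow tooth. Next I nudge the set sideways about 13 mm with both open fingers on its right side, then push its near face.

Emit:
step_arm(deltas=[[-0.0055,0.0495,0,0,0,0,1],[-0.0055,0.0495,0,0,0,0,1],[0,0,0.045,0,0,0,1],[0,0,0.045,0,0,0,1],[0,0,0.045,0,0,0,1],[0,0,0.045,0,0,0,1],[0,0,0.03,0,0,0,1],[0,0,0.0145,0,0,0,1],[0,0,0,0,0,0,1],[0,0,0,0,0,0,1]])

```text
t: 7.55
tool_pos: [0.5596, -0.0286, 0.0454]
tool_rot: [[0.997, -0.077, 0.002], [-0.077, -0.997, -0.0], [0.002, 0.0, -1.0]]
contact_force: [0.4, 1.5, 0.2]
opening: 0.0853
```

```bash
python3 - <<'E'
from h import *
o=readout.get_obs();print(stand(o['tool_pos']),o['contact_force'],o['opening'])
im,d=optics.snapshot('scene');save(cv2.resize(im[170:410,200:440],None,fx=2.5,fy=2.5),'s2.png')
E
```

```text
[-0.1900569  -0.09757706  0.04540645] [0.42120668 1.45981838 0.21527503] 0.08532805464286558
```

View pics/s2.png

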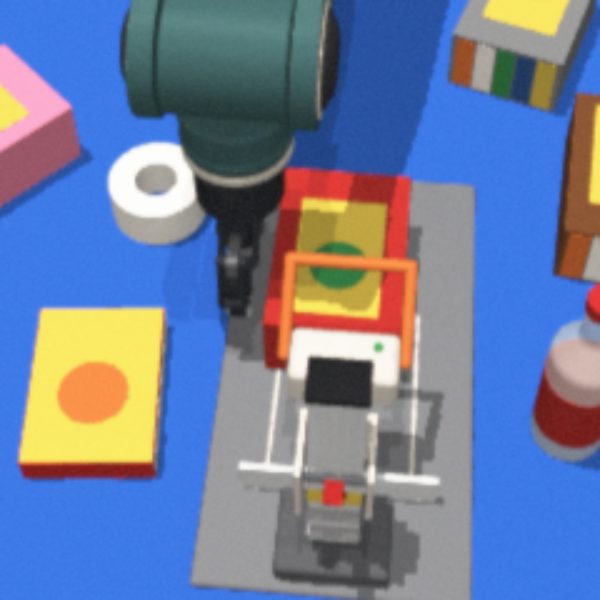

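The picture shows the gripper beside the set's right face, clear of the tape, and the red pawl sitting at the yellow tooth (333,490 in the crop). Now a gentle sideways push.

Emit:
step_arm(deltas=[[0,-0.006,0,0,0,0,1],[0,-0.006,0,0,0,0,1],[0,-0.005,0,0,0,0,1],[0,-0.004,0,0,0,0,1],[0,-0.004,0,0,0,0,1],[0,-0.002,0,0,0,0,1],[0,0,0,0,0,0,1],[0,0,0,0,0,0,1]])

```text
t: 8.4
tool_pos: [0.5606, -0.0014, 0.0437]
tool_rot: [[0.997, -0.077, -0.0], [-0.077, -0.997, 0.0], [-0.0, -0.0, -1.0]]
contact_force: [-0.5, 1.4, 0.5]
opening: 0.0855
```

```bash
cat >> h.py <<'E'
def box(n):
    im,d=optics.snapshot(n);T=stand(cloud(n,d))
    hsv=cv2.cvtColor(im,cv2.COLOR_RGB2HSV);H,S=hsv[...,0].astype(int),hsv[...,1]
    b=(S>120)&((H<70)|(H>170))&(d>0)&(abs(T[...,2]-.08)<.006)&(T[...,0]<.02)&(T[...,0]>-.33)&(abs(T[...,1])<.1)
    b=cv2.morphologyEx(b.astype(np.uint8),cv2.MORPH_OPEN,np.ones((3,3)))>0
    q=T[b]*1000;return im,np.round(cv2.minAreaRect(q[:,:2].astype(np.float32))[0],1),cv2.minAreaRect(q[:,:2].astype(np.float32))[1:],np.percentile(q,[.5,99.5],axis=0).round(1)
E
python3 - <<'E'
from h import *
o=readout.get_obs();print(stand(o['tool_pos']))
print(box('scene')[1:])
E
```

```text
[-0.19112737 -0.0703216   0.04366558]
(array([-193.5,    1.2]), ((172.3798065185547, 112.95780944824219), 0.6752475500106812), array([[-276.7,  -52.7,   75.3],
       [-109.4,   56.2,   84.6]]))
```

The set's centre is now at about y +1.5 mm and square to the stand. I'll retreat, go up and behind the near face, and turn 90°.

Emit:
step_arm(deltas=[[0,0.015,0,0,0,0,1],[0,0,-0.04,0,0,0,1],[0,0,-0.045,0,0,0,1],[0,0,-0.045,0,0,0,1],[-0.04,-0.0285,0,0,0,0,1],[-0.04,-0.0285,0,0,0,0,1],[-0.04,-0.0285,0,0,0,0,1],[0,0,0,0,0,8.2,1],[0,0,0,0,0,8.2,1],[0,0,0,0,0,8.2,1],[0,0,0,0,0,8.2,1],[0,0,0,0,0,8.2,1]])

```text
t: 9.65
tool_pos: [0.4465, 0.0773, 0.1738]
tool_rot: [[0.697, -0.717, 0.0], [-0.717, -0.697, -0.0], [0.0, -0.0, -1.0]]
contact_force: [0.4, 0.4, -0.1]
opening: 0.0857
```

Emit:
step_arm(deltas=[[0,0,0,0,0,8.2,1],[0,0,0,0,0,8.2,1],[0,0,0,0,0,8.2,1],[0,0,0,0,0,8.2,1],[0,0,0,0,0,8.2,1],[0,0,0,0,0,8,1],[0,0,0,0,0,0,1],[0,0,0,0,0,0,1]])

```text
t: 10.45
tool_pos: [0.4465, 0.0775, 0.1738]
tool_rot: [[-0.073, -0.997, 0.0], [-0.997, 0.073, -0.0], [0.0, -0.0, -1.0]]
contact_force: [0.0, 0.3, -0.1]
opening: 0.0856
```

```bash
python3 - <<'E'
from h import *
np.set_printoptions(precision=4,suppress=True)
o=readout.get_obs();print(stand(o['tool_pos']),(RS.T@o['tool_rot']))
for n in('scene','top'):print(box(n)[1:])
E
```

```text
[-0.311  -0.0004  0.1738] [[ 0.0038 -1.      0.    ]
 [-1.     -0.0038 -0.    ]
 [ 0.     -0.     -1.    ]]
(array([-192.8,    0.2]), ((170.95753479003906, 114.89356994628906), 0.2059330940246582), array([[-276.3,  -55.8,   75.2],
       [-109.4,   56.4,   84.4]]))
(array([-142.5,    3.8]), ((80.19702911376953, 116.46741485595703), 6.035994052886963), array([[-186.3,  -53. ,   75. ],
       [-106.1,   59.3,   85.1]]))
```

Emit:
step_arm(deltas=[[0,0,0.045,0,0,0,1],[0,0,0.045,0,0,0,1],[0,0,0.034,0,0,0,1],[0,0,0,0,0,0,1],[0,-0.008,0,0,0,0,1],[0,-0.008,0,0,0,0,1],[0,-0.006,0,0,0,0,1],[0,-0.006,0,0,0,0,1],[0,-0.006,0,0,0,0,1],[0,-0.006,0,0,0,0,1],[0,0,0,0,0,0,1]])

```text
t: 11.65
tool_pos: [0.4873, 0.0748, 0.05]
tool_rot: [[-0.077, -0.997, 0.001], [-0.997, 0.077, 0.0], [-0.0, -0.001, -1.0]]
contact_force: [0.7, -0.2, 1.0]
opening: 0.0853
```

```bash
python3 - <<'E'
from h import *
o=readout.get_obs();print(stand(o['tool_pos']),o['contact_force'])
print(box('scene')[1:])
E
```

```text
[-2.70147755e-01  1.22586526e-05  4.99618410e-02] [ 0.70204393 -0.21252511  0.97438158]
(array([-176.2,   -0. ]), ((170.57882690429688, 114.83914184570312), 0.01524592936038971), array([[-258.9,  -56.4,   75.3],
       [-108.8,   56.7,   84.4]]))
```

The set moves squarely with the fingers, with about 90 mm to go.

Emit:
step_arm(deltas=[[0,-0.007,0,0,0,0,1],[0,-0.007,0,0,0,0,1],[0,-0.007,0,0,0,0,1],[0,-0.007,0,0,0,0,1],[0,-0.007,0,0,0,0,1],[0,-0.007,0,0,0,0,1],[0,-0.007,0,0,0,0,1],[0,-0.007,0,0,0,0,1],[0,-0.007,0,0,0,0,1],[0,-0.007,0,0,0,0,1],[0,-0.005,0,0,0,0,1],[0,-0.003,0,0,0,0,1]])

```text
t: 12.9
tool_pos: [0.5646, 0.0688, 0.0498]
tool_rot: [[-0.077, -0.997, -0.0], [-0.997, 0.077, -0.0], [0.0, 0.0, -1.0]]
contact_force: [-3.3, 0.5, 1.8]
opening: 0.0851
```

Emit:
step_arm(deltas=[[0,-0.003,0,0,0,0,1],[0,-0.003,0,0,0,0,1],[0,-0.002,0,0,0,0,1]])

```text
t: 13.2
tool_pos: [0.5723, 0.0682, 0.0498]
tool_rot: [[-0.077, -0.997, -0.0], [-0.997, 0.077, -0.0], [0.0, 0.0, -1.0]]
contact_force: [-2.3, 0.9, 0.1]
opening: 0.0856
```

Emit:
step_arm(deltas=[[0,-0.0015,0,0,0,0,1],[0,-0.0015,0,0,0,0,1],[0,0,0,0,0,0,1]])

```text
t: 13.5
tool_pos: [0.5753, 0.068, 0.0498]
tool_rot: [[-0.077, -0.997, 0.0], [-0.997, 0.077, -0.0], [0.0, -0.0, -1.0]]
contact_force: [-1.2, 0.4, -0.0]
opening: 0.085
```

Emit:
step_arm(deltas=[[0,-0.001,0,0,0,0,1],[0,-0.001,0,0,0,0,1]])

```text
t: 13.7
tool_pos: [0.5758, 0.0676, 0.0498]
tool_rot: [[-0.078, -0.997, -0.004], [-0.997, 0.078, -0.001], [0.001, 0.004, -1.0]]
contact_force: [-29.2, -2.2, 16.5]
opening: 0.0853
```

Force jumped to 29 N at stand x -181 mm, which is where contact with the stop is expected. I'll back off, go up and check.

Emit:
step_arm(deltas=[[0,0.01,0,0,0,0,1],[0,0.03,0,0,0,0,1],[0,0.045,0,0,0,0,1],[0,0.03,-0.035,0,0,0,1],[0,0,-0.045,0,0,0,1],[0,0,-0.045,0,0,0,1],[0.045,0,0,0,0,0,1],[0.045,0,0,0,0,0,1],[0.045,0,0,0,0,0,1],[0.045,0,0,0,0,0,1],[0.045,0,0,0,0,0,1],[0,0,0,0,0,0,1]])

```text
t: 14.9
tool_pos: [0.4444, -0.1516, 0.175]
tool_rot: [[-0.082, -0.997, 0.001], [-0.997, 0.082, -0.001], [0.001, -0.001, -1.0]]
contact_force: [0.6, 0.1, -0.0]
opening: 0.0853
```

```bash
python3 - <<'E'
from h import *
np.set_printoptions(precision=4,suppress=True)
print(readout.get_obs()['contact_force'])
V=[]
for n in('scene','top'):
    print(handle(n)[3]);im,*r=box(n);print(n,r)
    for t in("bottle_mid","tape_mid","picturebook_mid"): print(t,[np.round(q['centre']) for q in optics.outline_of(n,t)[:1]])
    V.append(im[190:420,250:410] if n=='scene' else im[80:310,230:390])
save(cv2.resize(np.hstack(V),None,fx=2.4,fy=2.4,interpolation=cv2.INTER_CUBIC),'end.png')
E
```

```text
[ 0.5722  0.1187 -0.0359]
(273, array([0.1884, 0.191 , 0.192 ]))
scene [array([-85.9,  -0.9]), ((170.56321716308594, 114.85648345947266), 0.35207751393318176), array([[-169.7,  -57. ,   75.1],
       [  -1.4,   56.2,   83.6]])]
bottle_mid [array([432., 324.])]
tape_mid [array([262., 245.])]
picturebook_mid [array([238., 329.])]
(189, array([0.1897, 0.192 , 0.1933]))
top [array([-84.4,   2.7]), ((114.30986022949219, 170.78829956054688), 89.80200958251953), array([[-168.8,  -54. ,   75.1],
       [  -4.5,   58.5,   85.2]])]
bottle_mid [array([225., 168.])]
tape_mid [array([358., 268.])]
picturebook_mid [array([379., 185.])]
```

View pics/end.png

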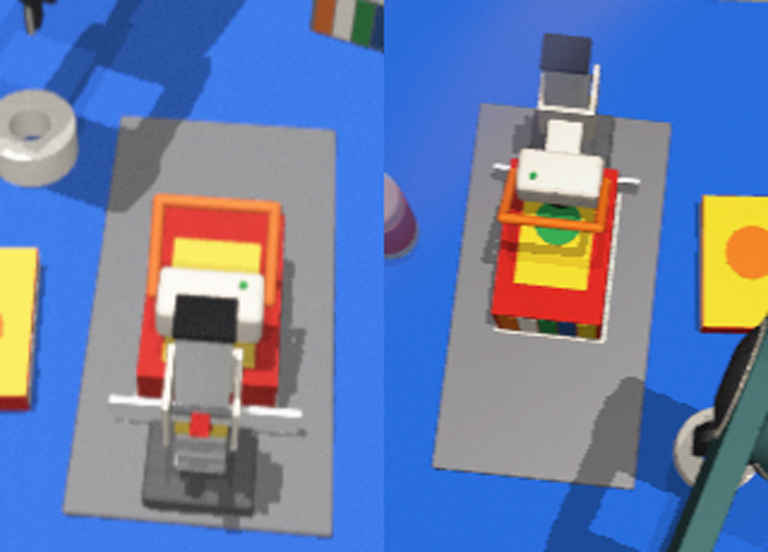

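The set is at about (-85.2, +0.9) mm, square, inside the outline, with the pawl at the yellow tooth. I'm handing the job in.

```bash
python3 -c "
from bench import ticket;print(ticket.finish_job())"
```

```text
the job is handed in; nothing more can be done
None
```

I raised the camera head onto the yellow tooth and pushed the red book set against the back stop, then handed the job in at about 15 s.

- **Head:** I pinched the handle from above, lifted it about 37 mm, then let it down and released it. The handle top went from about 161 to 191–192 mm, which is +30 mm. The pictures show the pawl at the yellow tooth.
- **Book set:** I nudged it about 14 mm sideways to centre it, then pushed its near face with both fingers until the stop gave 29 N. It now sits at about x -85, y +1 mm in the stand frame, square to within about 0.4°, with the arm clear. The white outline shows just around its base.
- **Other items:** The bottle, tape roll and picture book show no real movement in the scene view.
- **Check disagreements:** The scene and top cameras differ by 2 to 4 mm, so I used their average. In the last top view the arm partly hid the tape roll, so its position there read off. The scene view shows it unmoved.

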